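Find the concealed catch of a power box and release its battery pack

ROBOT

A 6-joint arm with a two-finger parallel gripper is mounted at the origin on a cart in front of the work surface, level with it; the furniture and walls round the work are solid. World frame = base frame: x ahead of the robot, y to its left, z up, the work surface at z = 0. Lengths are in m, angles in rad, forces in N, time in s.
With the tool pointing down it reaches from about 0.375 to 0.975 m from the base axis. Payload 3.8 kg.
Tool frame: the origin (TCP) lies on the centre line of the jaws, within the pads' length; the fingertips stand 14 mm ahead of it and the grasp point (between the pads) lies 5 mm behind it; z points along the fingers, y is the line along which they close (so a half turn about z gives the same grasp; the last joint's range is limited). The gripper opens to 85 mm and grips with 20 to 120 N. Pads are 22 mm wide; open, the fingers measure 114 mm over their backs; the gripper's body (76 mm by 85 mm) begins 54 mm behind the grasp point. The pads swing forward as they close: fully open they stand 13 mm farther back than shut.
Start: joints at [1.309, 0.264, 1.604, -0, 1.274, -0.037], TCP at [0.15, 0.658, 0.245] pointing down, gripper open.
Joint ranges: [-2.63, 2.63], [-0.94, 2.18], [0.31, 2.57], [-1.31, 4.45], [0, 2.66], [-2.55, 2.55]. Speed limits (rad/s): [2.57, 2.57, 3.14, 3.14, 3.14, 3.14].

INTERFACE

Orientations are given as a rotation vector (axis times angle).
In Python, from workcell import bot, eyes, spot_in gives the robot as it stands.
- The arm moves only by the tool carry_out, never from a script. Its argument "series" is text: rows parted by semicolons, each of 4 numbers parted by spaces: the shift along the world's x, y, z in m, then the turn about the world's z in degrees. In form: tx ty tz roll; .... A call has 1 to 20 rows; each row shifts and turns the commanded pose from where the row before left it; what a row does not reach is not made up. A row lasts 1/8 s, in which the tool goes at most 62.5 mm and 10.7 degrees, less where a joint would pass 70% of its speed; a pose out of reach is approached as far as the arm can. A call is refused whole if a number of a shift passes 0.0625 or a number of a turn 10.7, either way. A call with a gripper value outside its range is refused whole. "jaw" is the gripper command: -1 is shut, 1 is fully open, values between are in proportion, set as the call begins (left out, the last holds). The fingers move at their own pace and stop on an object; "grip_force" is the grip in N (left out, the last holds). Time passes only in rows, so rows that do not move let the fingers close. It gives the time, the measured TCP pose, the force, the opening and the grip force at its end, in the units of the state.
- bot.read_state(): the state, without advancing time (a new reading comes with each control period).
- eyes.read_camera(name): name is "scene" or "side" or "wrist"; returns (picture, depth): 400x640x3 uint8, blue, green, red; 400x640 float32, m along the optical axis (not along the pixel's ray), 0 where there is no reading.
- eyes.get_calibration(name): a dict with "K" (3x3 intrinsics, pixels), "position" and "rotation" of the camera in the world; the wrist camera has in their place "T_tool_cam" (4x4, takes a point from camera to tool coordinates, whose origin is the TCP and whose axes are the flange's). Camera axes: x right, y down, z forward; pixel columns grow to the right and rows downward; lengths in m; the calibration is good to about 2 mm. A picture is of the moment at which its call begins: read the wrist's pose just before it. get_calibration takes no time and is no camera call.
- bot.finish_job(): hands the job in; it is judged then, once.
Trained networks look in the newest picture that a camera, given by its name, has taken for a name from the list of things; names that differ only in an ending like _2 or _b are one class to them, and where a whole thing is asked for, a point or a joint stands for the part that bears it (a point fixed in the world has none). Each returns a list of dicts, best first, with "score" (0 to 1); they miss things now and then, are a little off and sometimes report something else, mostly with a low value. They report only what shows in the picture. A call takes as long as a camera call.
- spot_in(camera, target): "rect" ([centre column, centre row, width, height] in pixels, round what is visible of it).
The state is a dict: "time": time; "q": joint angles; "joint_vel": joint speeds; "joint_torque": joint torques, N m; "tool_pos": TCP position; "tcp_rot": TCP orientation; "wrist_force": force on the tool from outside, world axes, zero at the start; "torque": the same for the moment, N m; "width": opening from 0.0 (shut) to 1.0 (fully open); "grip_force": force on a finger pad.
Only numpy, scipy, OpenCV 4.12 (cv2) and the standard library are available. Lean on these libraries where they do the work, as an engineer would, in place of code of your own. Each camera call takes 0.05 s, during which the arm holds its last target. There are 200 camera calls.

TASK

The flat top of the yellow power box has six identical flush grey fields, and one of them is the concealed catch for the battery pack. Feel across the fields with the fingertips until one gives way, and press that one fully in so that the pack pops out at the front. Do not touch the pack itself, pick nothing up, and leave the screwdriver, the tin and the tape where they are.

Things in the scene. Friction and masses are not known exactly. Their poses are not given: they have to be found in the camera images.
- power_box: low yellow and black power box, fixed to the table, 150 mm (its x) by 200 mm (its y) by 56 mm high, flat on top; origin at the centre of its underside, on the table; x towards its back, z up. The battery pack sits in its front (-x) side.
- panel (a point): centre of the box's flat top, axes as the box. Six identical grey fields, each 50 x 50 mm, lie flush with the yellow rim, 3 mm dark grooves between them: centres at x = -26.5 and 26.5 mm, y = -53, 0 and 53 mm in each row. Five are rigid; the sixth, a different one each time and not to be told by eye, is the catch.
- catch (a joint): how far the concealed catch is pressed in: 0 flush, 0.006 m at its stop. It slides straight down, takes about 3.5 N to start and 6 N to the stop, and stays in when let go. It is linked to the battery pack, which comes out 3 mm for each mm pressed.
- pack: the battery pack in the front (-x) side of the power box, a black-fronted block 98 mm wide and 22 mm high; origin at the lower middle of its front face, 74.5 mm in front of the box's origin and 15.5 mm up when it is home; it slides straight out along the box's -x by 18 mm. Not to be touched.
- screwdriver: loose red-handled screwdriver lying to the right of the power box, 166 mm long, 26 mm thick; origin under its middle, long axis y. Leave alone.
- tin: loose food tin, 75 mm across and 58 mm high, standing to the left of the power box; origin at the centre of its underside. Leave alone.
- tape: loose flat roll of black tape, 74 mm across and 20 mm high, lying to the left of the power box nearer the robot; origin at the centre of its underside. Leave alone.

How it is judged:
On the way:
1. the concealed catch is pressed in and the pack comes out (value of joint catch above 0.0047 m and x of pack in the frame of power_box below -0.0885 m), for 0.1 s.
At the end, for the whole second after the job is handed in: the catch is in by more than 4.7 of its 6 mm, the pack stands more than 14 mm out, and the screwdriver, tin and tape are within 25 mm of where they were (all of step 1 and distance of each of screwdriver, tin, tape from where it was at the start of the episode below 0.025 m); the robot touches nothing.
It fails at once if the robot touches the battery pack (more than 1 N) (contact force between any of the fingers, the arm and pack above 1 N).
It fails at once if the red-handled screwdriver is moved by more than 25 mm or lifted (distance of screwdriver from where it was at the start of the episode above 0.025 m or height (world z) of screwdriver above 0.02 m).
It fails at once if the tin can is moved by more than 25 mm or lifted (distance of tin from where it was at the start of the episode above 0.025 m or height (world z) of tin above 0.02 m).
It fails at once if the roll of black tape is moved by more than 25 mm or lifted (distance of tape from where it was at the start of the episode above 0.025 m or height (world z) of tape above 0.02 m).
It also fails if it takes over 45 s, if anything falls off the work surface, if the arm or the gripper's body presses on something with over 40 N, if the wrist force passes 120 N, or if a joint passes its speed limit or range.

## Working session

There is one attempt and no reset: what is moved stays moved. The work goes in short steps, Python scripts to look and compute and a tool call to move; the robot and the scene stay as the last step left them, time stands still between calls to the robot, and variables do not carry over. Pictures are saved under pics/ and viewed, at most 10 in all, crops included, and the job is handed in when it is done.

Besides the shell and the picture viewer there is one more tool, called by a JSON object that holds its "method" and its "body", one argument or row to a line. carry_out: Moves the arm, as the interface text tells. Its arguments: {"type":"object","properties":{"series":{"type":"string"},"jaw":{"type":"number"},"grip_force":{"type":"number"}},"required":["series"]}

```bash
mkdir -p pics; cat > h.py <<'E'
import numpy as np, cv2
from workcell import bot, eyes, spot_in
def cloud(name):
    s=bot.read_state(); im,d=eyes.read_camera(name); c=eyes.get_calibration(name); K=np.array(c["K"])
    v,u=np.mgrid[:400,:640]; P=np.stack([(u-K[0,2])/K[0,0]*d,(v-K[1,2])/K[1,1]*d,d],-1)
    if "position" in c: R=np.array(c["rotation"]); R=R if R.shape==(3,3) else cv2.Rodrigues(R)[0]; t=np.array(c["position"])
    else:
        T=np.array(c["T_tool_cam"]); R0=cv2.Rodrigues(np.array(s["tcp_rot"]))[0]; R=R0@T[:3,:3]; t=R0@T[:3,3]+s["tool_pos"]
    W=P@R.T+t; W[d==0]=np.nan
    return im,W
E
python3 - <<'E'
from h import *
im,W=cloud("scene"); cv2.imwrite("pics/a.png",im); np.savez("a.npz",im=im,W=W)
for n in ["power_box","pack","screwdriver","tin","tape"]:
    for r in spot_in("scene",n)[:2]:
        c,rw,w,h=r["rect"]; print(n,r["score"],np.round(r["rect"]),W[int(rw),int(c)].round(3))
# top plane of box
m=(abs(W[...,2]-.056)<.006)
hsv=cv2.cvtColor(im,cv2.COLOR_BGR2HSV)
y=m&(abs(hsv[...,0].astype(int)-25)<10)&(hsv[...,1]>120)
p=W[y][:,:2].astype(np.float32); print(len(p),cv2.minAreaRect(p), np.nanmedian(W[y][:,2]))
print(bot.read_state())
E
```

```text
power_box 0.63 [338. 214. 102.  87.] [0.494 0.147 0.057]
power_box 0.32 [264. 204.  30.  25.] [ 0.409  0.328 -0.001]
pack 0.76 [319. 234.  36.  22.] [0.439 0.15  0.022]
screwdriver 0.83 [388. 239.  43.  52.] [0.548 0.04  0.021]
tin 0.81 [296. 177.  31.  38.] [0.497 0.303 0.056]
tin 0.6 [344. 197.  30.  24.] [0.537 0.175 0.056]
tape 0.87 [266. 204.  28.  21.] [ 0.409  0.324 -0.002]
1741 ((0.5096292495727539, 0.16529661417007446), (0.14977557957172394, 0.19941464066505432), 15.10988998413086) 0.05567294589219951
{'time': 0.3, 'q': array([ 1.30910823e+00,  2.64273781e-01,  1.60444602e+00,  2.49738688e-05,
        1.27367267e+00, -3.69307682e-02]), 'joint_vel': array([ 0.00082831, -0.00036418, -0.00508093, -0.00063951,  0.00030378,
        0.00055901]), 'joint_torque': array([ 1.17565436e-03, -5.14394116e+01, -3.66972685e+01,  1.79089157e-04,
        7.67298887e-03, -3.58187003e-05]), 'tool_pos': array([0.15039404, 0.65780517, 0.24478643]), 'tcp_rot': array([-3.52300755e-01, -3.12163277e+00,  1.23674677e-03]), 'wrist_force': array([0.61872564, 0.37927192, 0.48217036]), 'torque': array([ 0.04432548,  0.00371   , -0.02825296]), 'grip_force': 0.0, 'width': 1.0002068316437758}
```

View pics/a.png

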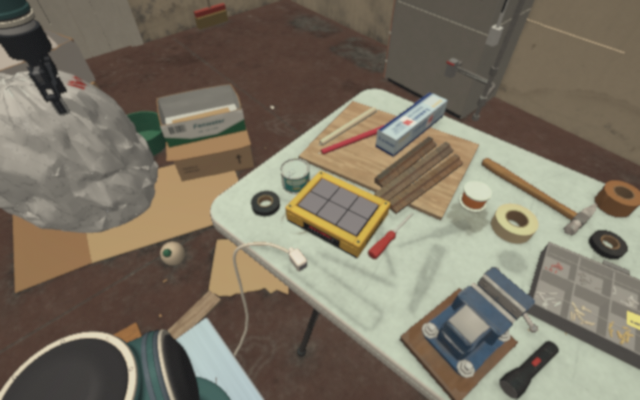

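The image shows the box at about (338, 214), turned about 15°, with its pack facing the robot at (319, 234). The tin, tape and screwdriver are beside it at (296, 177), (266, 204) and (388, 239). The box centre is about (0.510, 0.165) and its top is at z = 0.056. I'll shut the jaws and go above the front-left field.

{"method": "carry_out", "body": {
  "series": "0.0267 -0.0374 -0.008 0;0.0267 -0.0374 -0.008 0;0.0267 -0.0374 -0.008 0;0.0267 -0.0374 -0.008 0;0.0267 -0.0374 -0.008 0;0.0267 -0.0374 -0.008 0;0.0267 -0.0374 -0.008 0;0.0267 -0.0374 -0.008 0;0.0267 -0.0374 -0.008 0;0.0267 -0.0374 -0.008 0;0.0267 -0.0374 -0.008 0;0.0267 -0.0374 -0.008 0;0 0 0 0;0 0 0 0",
  "jaw": -1
}}

```text
time: 2.05
tool_pos: [0.4707, 0.2093, 0.1493]
tcp_rot: [-0.354, -3.121, -0.001]
wrist_force: [-0.4, 1.0, -0.0]
width: 0.0
grip_force: 0.0
```

{"method": "carry_out", "body": {
  "series": "0 0 -0.035 0;0 0 -0.035 0;0 0 -0.004 0;0 0 -0.002 0;0 0 -0.002 0;0 0 -0.002 0;0 0 -0.001 0;0 0 0 0;0 0 0 0"
}}

```text
time: 3.18
tool_pos: [0.4718, 0.2097, 0.07]
tcp_rot: [0.353, 3.12, 0.002]
wrist_force: [-1.4, 0.2, 8.6]
width: 0.002
grip_force: 3.7
```

Field A is rigid: the tip stopped at the flush height with 8.6 N, above the catch's 6 N. Next is B.

{"method": "carry_out", "body": {
  "series": "0 0 0.015 0;0.0069 -0.0256 0 0;0.0069 -0.0256 0 0;0 0 0 0;0 0 -0.008 0;0 0 -0.003 0;0 0 -0.002 0;0 0 -0.002 0;0 0 0 0;0 0 0 0"
}}

```text
time: 4.42
tool_pos: [0.4841, 0.1585, 0.07]
tcp_rot: [-0.351, -3.12, 0.001]
wrist_force: [-8.1, -0.9, 15.1]
width: 0.0
grip_force: 7.7
```

Field B is rigid too. Next is C.

{"method": "carry_out", "body": {
  "series": "0 0 0.015 0;0.0069 -0.0256 0 0;0.0069 -0.0256 0 0;0 0 0 0;0 0 -0.008 0;0 0 -0.003 0;0 0 -0.002 0;0 0 -0.002 0;0 0 0 0;0 0 0 0"
}}

```text
time: 5.68
tool_pos: [0.4978, 0.1074, 0.07]
tcp_rot: [-0.351, -3.12, 0.0]
wrist_force: [-7.6, -0.5, 15.8]
width: 0.001
grip_force: 7.8
```

C is rigid as well. F is behind it, at +0.051, +0.014.

{"method": "carry_out", "body": {
  "series": "0 0 0.015 0;0.0256 0.0069 0 0;0.0256 0.0069 0 0;0 0 0 0;0 0 -0.008 0;0 0 -0.003 0;0 0 -0.002 0;0 0 -0.002 0;0 0 0 0;0 0 0 0"
}}

```text
time: 6.92
tool_pos: [0.5481, 0.1203, 0.07]
tcp_rot: [-0.352, -3.119, 0.001]
wrist_force: [-9.5, -1.1, 14.8]
width: 0.001
grip_force: 7.5
```

F is rigid. Next is E.

{"method": "carry_out", "body": {
  "series": "0 0 0.015 0;-0.0069 0.0256 0 0;-0.0069 0.0256 0 0;0 0 0 0;0 0 -0.008 0;0 0 -0.003 0;0 0 -0.002 0;0 0 -0.002 0;0 0 0 0;0 0 0 0"
}}

```text
time: 8.18
tool_pos: [0.5361, 0.1719, 0.0682]
tcp_rot: [0.353, 3.121, 0.001]
wrist_force: [0.2, -0.4, -0.0]
width: 0.0
grip_force: 0.0
```

E gave way: the tip is about 2 mm below flush. I'll press it fully in.

{"method": "carry_out", "body": {
  "series": "0 0 -0.002 0;0 0 -0.002 0;0 0 -0.001 0;0 0 -0.001 0;0 0 -0.001 0;0 0 0 0;0 0 0 0"
}}

```text
time: 9.05
tool_pos: [0.5364, 0.172, 0.064]
tcp_rot: [0.352, 3.121, 0.0]
wrist_force: [-7.2, -1.9, 19.9]
width: 0.002
grip_force: 9.7
```

The tip is at the 6 mm stop with 20 N. I'll lift straight up and back off towards the robot's left.

{"method": "carry_out", "body": {
  "series": "0 0 0.03 0;0 0 0.05 0;0 0 0.05 0;-0.01 0.05 0.02 0;-0.02 0.05 0.01 0;-0.03 0.05 0 0;-0.03 0.05 0 0;0 0 0 0;0 0 0 0"
}}

```text
time: 10.18
tool_pos: [0.4457, 0.3717, 0.2206]
tcp_rot: [-0.35, -3.122, 0.002]
wrist_force: [0.1, -0.6, -0.4]
width: 0.003
grip_force: 0.0
```

```bash
python3 - <<'E'
from h import *
im,W=cloud("scene"); a=np.load("a.npz")
c=lambda i: cv2.resize(i[140:280,230:430],None,fx=3.9,fy=3.9,interpolation=2)[:, :]
cv2.imwrite("pics/b.png",c(im))
for n in ["pack","screwdriver","tin","tape"]:
    for r in spot_in("scene",n)[:1]: q=r["rect"];print(n,r["score"],np.round(q),W[int(q[1]),int(q[0])].round(3))
c,s=np.cos(np.radians(15.1)),np.sin(np.radians(15.1))
for w in (a["W"],W):
    d=w-np.array([.5096,.1653,0]); x=d[...,0]*c+d[...,1]*s; y=-d[...,0]*s+d[...,1]*c
    m=(abs(y)<.035)&(w[...,2]>.02)&(w[...,2]<.034)&(x<-.06)
    k=(abs(x-.0265)<.015)&(abs(y)<.015)&(abs(w[...,2]-.05)<.02)
    print("front x",np.percentile(x[m],[10,50]).round(4),"field z",np.median(w[k][:,2]))
E
```

```text
pack 0.68 [318. 238.  39.  29.] [0.424 0.139 0.036]
screwdriver 0.64 [387. 242.  38.  41.] [0.542 0.034 0.021]
tin 0.63 [295. 178.  34.  34.] [0.49  0.303 0.054]
tape 0.76 [265. 204.  27.  27.] [0.41  0.325 0.001]
front x [-0.1635 -0.1484] field z 0.055891482540534
front x [-0.164  -0.1486] field z 0.05009461803007342
```

View pics/b.png

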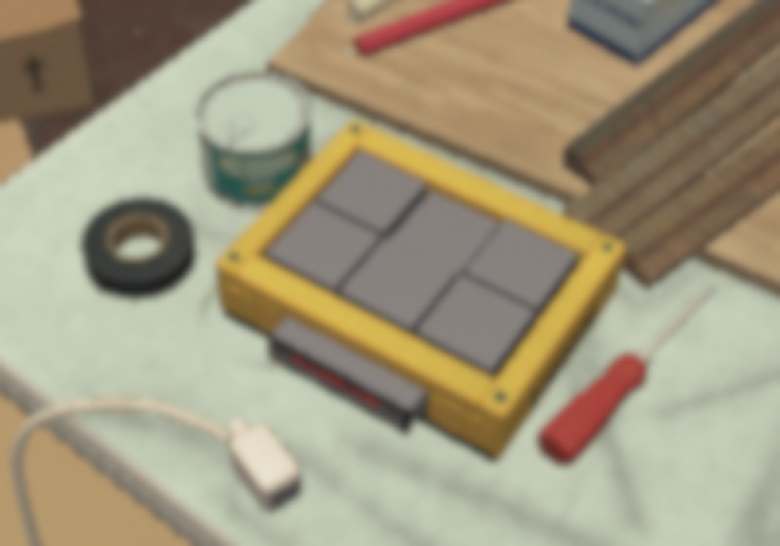

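The crop shows the pack standing out at the front, around (345, 375). The back-middle field, around (440, 230), is sunk by about 5.8 mm by the depth readings. The tin, tape and screwdriver are where they were.

```bash
python3 -c "
from workcell import bot
print(bot.finish_job())"
```

```text
the job is handed in; nothing more can be done
None
```

The catch was the back-middle field: I pressed it to its 6 mm stop, the last picture shows the pack standing out with the screwdriver, tin and tape unmoved, and I handed the job in (no verdict was returned).

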